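# Fit the filter, then hold the polishing guard open

### The job

Get the goldsmith's polishing box ready for a mop change: take the filter cassette out of the wooden stand, slide it fully home into the slot of the blue housing on the side of the box and let go of it, then lift the clear guard by its steel bar and finish holding it steady at 50 degrees open (give or take 8), because it falls shut if released. The program ends while the gripper is still holding the guard up; leave the jar, the mortar and the block of polish where they are.

Things in the scene. Friction and masses are not known exactly. Their poses are not given: they have to be found in the camera images.
- hood: polishing dust box fixed to the bench: grey open-topped box 170 (x) x 220 (y) x 130 mm high with a mop on a spindle inside, and on its +y side a blue filter housing 150 (x) x 60 (y) x 150 mm high, centred 140 mm from the box centre. Origin: centre of the grey box's underside, on the bench; x points away from the robot (yaw within about 0.25 rad of the world's), y towards the filter housing, z up
- slot_mouth (a point): centre of the slot's mouth in the flat top of the blue housing, 150 mm above the bench. The slot is vertical, 102.5 mm long along the hood's x, 11.5 mm wide along the hood's y, 85 mm deep with a solid floor, its edges chamfered 3 mm. Axes as the hood's
- guard_hinge (a point): middle of the guard's hinge line, along the hood's y, at the far (+x) top edge of the grey box, 130 mm above the bench and 85 mm from the box centre. Fixed to the box; axes as the hood's
- guard (a joint): angle of the guard, rad: 0 shut (lying level on the box), growing as its near edge rises; limit 1.6. The guard is a clear plate 170 x 220 x 6 mm with a red frame, about 0.36 kg with its bar; free hinge with no catch, so it falls shut from any angle below about 1.5. 50 degrees is 0.873
- guard_bar (a point): steel bar handle of the guard: 12 mm round bar, 100 mm long, parallel to the hinge, 42 mm in front of the plate's near edge, so 212 mm from the hinge line and 6 mm above it when shut (136 mm above the bench). Pinch it from above, a finger before and behind it; it may roll between them. Origin: middle of the bar's axis; y along the bar, x towards the plate, turning with the guard
- filter: filter cassette: flat slab 100 (x) x 9 (y) x 85 mm (z), white with brown pleats, with an orange tab 40 (x) x 9 (y) mm, 32 mm tall, on the middle of its top edge; about 0.12 kg. Starts upright in the wooden stand, tab up. Origin: centre of the slab's lower edge; z up, the tab spans z 85 to 117 mm. Either way round fits. Home in the slot, its shoulders are flush with the housing's top
- stand: wooden block 140 (x) x 60 (y) x 45 mm high, fixed to the bench, with a slot 103 x 12 mm along its x, 35 mm deep, in which the filter stands loosely. Origin: centre of its underside; z up
- jar: bystander: jar 56 mm across, 75 mm high. Origin: centre of its underside
- mortar: bystander: white ceramic bowl 84 mm across, 55 mm high. Origin: centre of its underside
- rouge: bystander: red-brown block of polish 35 x 60 x 28 mm. Origin: centre of its underside
Things that resemble listed ones, but are neither listed nor needed, are in the scene too. There is more than one size of the filter; the job needs the middle-sized.

How it is judged:
By the outcome, as a careful person would: the job done as asked, in the order asked, and still so for the second after the job is handed in, while the arm keeps its last pose, push and grip.
It also fails if it takes over 69 s, if anything falls off the work surface, if the arm or the gripper's body presses on something with over 40 N, if the wrist force passes 120 N, or if a joint passes its speed limit or range.

### The arm

A 7-joint arm with a two-finger parallel gripper is mounted at the origin on the work surface. World frame = base frame: x ahead of the robot, y to its left, z up, the work surface at z = 0. Lengths are in m, angles in rad, forces in N, time in s.
With the tool pointing down it reaches from about 0.4 to 0.85 m from the base axis. Payload 10.4 kg.
Tool frame: the origin (TCP) lies between the finger pads, 19 mm behind the fingertips; this is the grasp point; x points along the fingers, y is the direction in which the jaws open and shut, and the axes are right-handed (so a half turn about x gives the same grasp; the last joint's range is limited). The gripper opens to 87 mm and grips with 3 to 60 N. Pads are 19 mm wide; open, the fingers measure 117 mm over their backs; the gripper's body (75 mm by 190 mm) begins 51 mm behind the grasp point.
Start: joints at [-1.155, 0.332, -0.065, 1.46, 0.022, 1.35, -0.088], TCP at [0.266, 0.566, 0.241] pointing down, gripper open.
Joint ranges: [-2.6, 2.6], [-0.5, 2.12], [-1.47, 1.34], [0.16, 2.42], [-1.27, 4.41], [0.06, 2.06], [-2.6, 2.6]. Speed limits (rad/s): [2.22, 2.22, 2.79, 2.79, 3.14, 3.14, 3.14].

### API

Orientations are given as a unit quaternion [x, y, z, w].
In Python, from bench import r, vision, close_job gives the robot as it stands. The module is installed in compiled form; this text tells all that it offers.
- The arm moves only by the shell command python3 -m pendant 'ROWS' [OPENING] [FORCE]. ROWS is text: rows parted by semicolons, each of 6 numbers parted by spaces: the shift along the tool's x, y, z in units of 0.25 m (1.0 is 0.25 m), then the turn, a rotation vector about the tool's x, y, z in units of 1.5 rad (1.0 is 1.5 rad). A call has 1 to 8 rows; each row is the pose to reach, as a shift and turn from the pose commanded when the call began, along the tool's axes at that moment; what a row does not reach only later rows make up. A row lasts 1/10 s, in which the tool goes at most 50 mm and 8.59 degrees, less where a joint would pass 70% of its speed; a pose out of reach is approached as far as the arm can. A call with a number of a shift or a turn outside -1 to 1 is refused whole. A call with a gripper value outside its range is refused whole. OPENING is the gripper command: -1 is shut, 1 is fully open, values between are in proportion, set as the call begins (- or left out, the last holds). The fingers move at their own pace and stop on an object; FORCE is the grip in N (left out, the last holds). Time passes only in rows, so rows that repeat a pose let the fingers close. It gives the time, the measured TCP pose, the force and the opening at its end, in the units of the state.
- r.read_state(): the state, without advancing time (a new reading comes with each control period).
- vision.camera(name): name is "scene" or "side" or "wrist"; returns (picture, depth): 480x640x3 uint8, blue, green, red; 480x640 float32, m along the optical axis (not along the pixel's ray), 0 where there is no reading.
- vision.get_calibration(name): a dict with "camera_matrix" (3x3 intrinsics, pixels), "k1" (the pictures are not rectified: a ray, as slopes to the right and down, at radius r is drawn at 1 + k1 r^2 times it, then the intrinsics apply), "rvec" (rotation vector, rad) and "tvec" (3), from world to camera coordinates, as OpenCV has them. Camera axes: x right, y down, z forward; pixel columns grow to the right and rows downward; lengths in m; the calibration is good to about 2 mm. A picture is of the moment at which its call begins: read the wrist's pose just before it. get_calibration takes no time and is no camera call; for the wrist camera it gives the pose at the moment of the call.
- close_job(): hands the job in, once; it reports no verdict.
The state is a dict: "time": time; "joint_positions": joint angles; "joint_vel": joint speeds; "joint_torque": joint torques, N m; "ee_pos": TCP position; "eef_rot": TCP orientation; "ft_force": force on the tool from outside, world axes, zero at the start; "torque": the same for the moment, N m; "width": finger opening in m.
Only numpy, scipy, OpenCV 4.12 (cv2) and the standard library are available. Lean on these libraries where they do the work, as an engineer would, in place of code of your own. Each camera call takes 0.05 s, during which the arm holds its last target. There are 200 camera calls.

## Working session

There is one attempt and no reset: what is moved stays moved. The work goes in short steps, Python scripts to look and compute and a shell command to move; the robot and the scene stay as the last step left them, time stands still between calls to the robot, and variables do not carry over. Pictures are saved under pics/ and viewed, about 8 in all and at most 12, crops included, and the job is handed in when it is done.

```bash
mkdir -p pics
cat > h.py <<'E'
import numpy as np, cv2
from scipy.spatial.transform import Rotation as R
from bench import r, vision
def cal(n):
    c=vision.get_calibration(n); Rm=cv2.Rodrigues(np.array(c["rvec"],float))[0]
    return np.array(c["camera_matrix"],float),float(c["k1"]),Rm,np.array(c["tvec"],float).ravel()
def shot(n,f=None):
    c=cal(n); p,d=vision.camera(n)
    if f: cv2.imwrite(f,p); np.savez(f[:-4]+'.npz',d=d,K=c[0],k=c[1],R=c[2],t=c[3],p=p)
    return p,d,c
def load(f):
    z=np.load(f); return z['p'],z['d'],(z['K'],float(z['k']),z['R'],z['t'])
def rays(uv,c):
    K,k,Rm,t=c; D=np.array([k,0,0,0,0.])
    x=cv2.undistortPoints(np.array(uv,float).reshape(-1,1,2),K,D).reshape(-1,2)
    return np.c_[x,np.ones(len(x))]
def onz(uv,z,c):  # pixel -> world at height z
    K,k,Rm,t=c; o=-Rm.T@t; d=rays(uv,c)@Rm
    return o+d*((z-o[2])/d[:,2])[:,None]
def dep(uv,d,c):
    K,k,Rm,t=c; uv=np.array(uv).reshape(-1,2)
    return (rays(uv,c)*d[uv[:,1].astype(int),uv[:,0].astype(int)][:,None]-t)@Rm
def cloud(d,c):
    v,u=np.nonzero(d>0); return dep(np.c_[u,v],d,c),u,v
def proj(X,c):
    K,k,Rm,t=c; return cv2.projectPoints(np.array(X,float).reshape(-1,1,3),cv2.Rodrigues(Rm)[0],t,K,np.array([k,0,0,0,0.]))[0].reshape(-1,2)
def rel(P,Rw):  # target world pose -> pendant row from current measured pose
    s=r.read_state(); R0=R.from_quat(s["eef_rot"])
    return np.round(R0.inv().apply(np.array(P)-s["ee_pos"])/.25,4),np.round((R0.inv()*R.from_matrix(Rw)).as_rotvec()/1.5,4)
E
python3 - <<'E'
from h import *
a=shot('scene','pics/sc.png'); b=shot('side','pics/si.png')
s=r.read_state(); print({k:np.round(v,3) for k,v in s.items()}); print(R.from_quat(s['eef_rot']).as_matrix().round(3))
E
```

```text
{'time': np.float64(0.1), 'joint_positions': array([-1.155,  0.333, -0.065,  1.461,  0.022,  1.35 , -0.089]), 'joint_vel': array([ 0.002, -0.001, -0.001, -0.003,  0.001, -0.001, -0.   ]), 'joint_torque': array([ 1.0000e-03, -6.2454e+01,  2.4000e-02, -3.9072e+01, -6.2000e-02,
        3.7000e-02,  0.0000e+00]), 'ee_pos': array([0.265, 0.566, 0.241]), 'eef_rot': array([ 0.153,  0.69 , -0.154,  0.69 ]), 'ft_force': array([-0.581, -0.804, -0.231]), 'torque': array([-0.024, -0.043, -0.011]), 'width': np.float64(0.087)}
[[-0.001  0.425  0.905]
 [-0.001  0.905 -0.425]
 [-1.    -0.001  0.   ]]
```

View pics/sc.png

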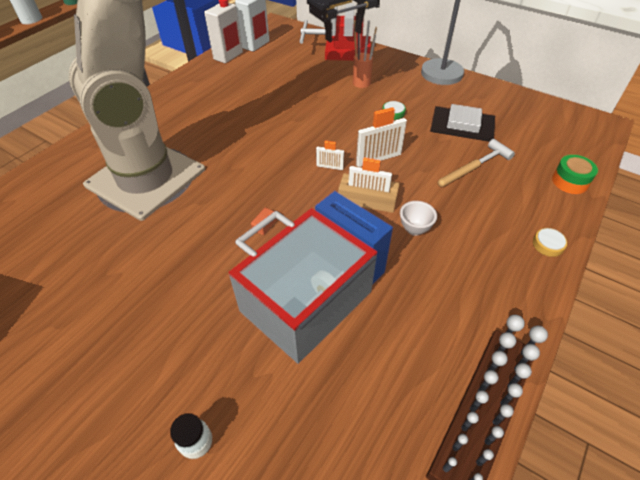

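View pics/si.png

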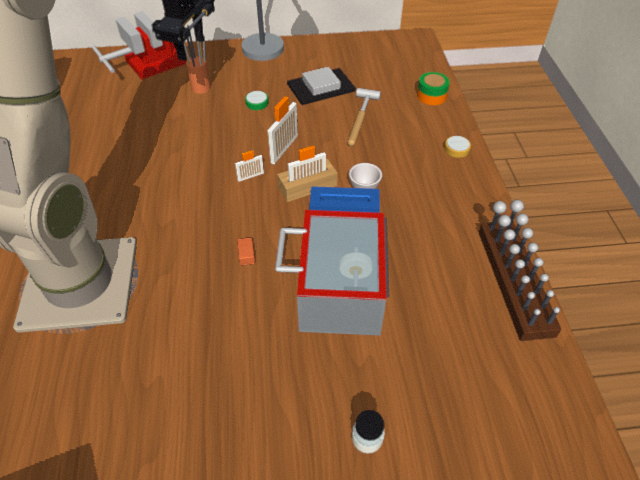

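Candidates: the small filter at scene (330,157), side (249,168); the large one at scene (382,140), side (284,130); and the one in the wooden stand at scene (370,178), side (307,168). The one in the stand is between the others in size and fits the description. I'll confirm it in an enlarged crop that also covers the hood top.

Run:
```python
from h import *
p,d,c=load('pics/si.npz')
cv2.imwrite('pics/c1.png',cv2.resize(p[80:305,215:400],None,fx=2.6*1.0,fy=2.6,interpolation=cv2.INTER_CUBIC))
p,d,c=load('pics/sc.npz')
cv2.imwrite('pics/c2.png',cv2.resize(p[95:335,220:450],None,fx=2.5,fy=2.5,interpolation=cv2.INTER_CUBIC))
```

```text
(no output)
```

View pics/c1.png

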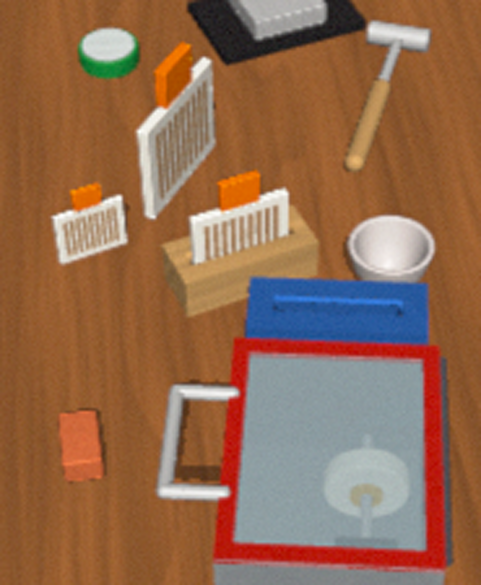

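View pics/c2.png

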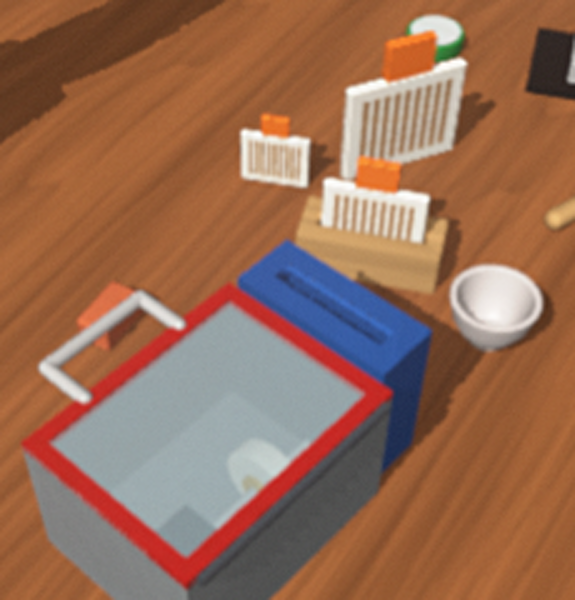

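The crops show the stand filter is the middle size: small at c1 (90,228), large at (180,140), stand filter at (240,215). Slot ends are at c1 (275,303)–(402,307), and bar ends at (178,388)–(165,490).

Run:
```python
from h import *
_,d1,c1=load('pics/si.npz');_,d2,c2=load('pics/sc.npz')
P={'blueL':((250,279),(290,242),.15),'blueR':((428,281),(430,330),.15),'slotL':((275,303),(280,275),.15),'slotR':((402,307),(388,340),.15),
'barA':((178,388),(140,296),.136),'barB':((165,490),(45,367),.136),'tabL':((219,181),(360,158),.127),'tabR':((257,173),(400,162),.127),
'shL':((193,215),(325,182),.095),'shR':((288,192),(430,195),.095),'redNL':((235,340),(232,288),.136),'redNR':((440,345),(390,394),.136),'redFL':((215,560),(28,440),.136),'redFR':((442,568),(190,575),.136)}
for k,(a,b,z) in P.items():
    a=np.array(a)/2.6+[215,80]; b=np.array(b)/2.5+[220,95]
    print(k,onz([a],z,c1)[0].round(4),onz([b],z,c2)[0].round(4))
X,u,v=cloud(d2,c2)
p2=load('pics/sc.npz')[0].astype(int); b,g,rr=p2[v,u].T
m=(abs(X[:,2]-.15)<.006)&(b>rr+50)
print(m.sum(),X[m].mean(0),cv2.minAreaRect(X[m][:,:2].astype(np.float32)))
X,u,v=cloud(d1,c1);p2=load('pics/si.npz')[0].astype(int); b,g,rr=p2[v,u].T
m=(abs(X[:,2]-.15)<.006)&(b>rr+50)
print(m.sum(),X[m].mean(0),cv2.minAreaRect(X[m][:,:2].astype(np.float32)))
for k in 'scene','side':print(k,(-cal(k)[2].T@cal(k)[3]).round(2))
```

```text
blueL [0.535  0.0942 0.15  ] [0.5414 0.0928 0.15  ]
blueR [0.6844 0.0754 0.15  ] [0.6829 0.0697 0.15  ]
slotL [0.5529 0.0637 0.15  ] [0.5549 0.0562 0.15  ]
slotR [0.6575 0.0476 0.15  ] [0.661 0.043 0.15 ]
barA [ 0.4663 -0.0091  0.136 ] [ 0.4657 -0.0141  0.136 ]
barB [ 0.4495 -0.1106  0.136 ] [ 0.4499 -0.1138  0.136 ]
tabL [0.5213 0.2488 0.127 ] [0.5238 0.2424 0.127 ]
tabR [0.5575 0.2561 0.127 ] [0.5572 0.2575 0.127 ]
shL [0.4952 0.2404 0.095 ] [0.4962 0.2288 0.095 ]
shR [0.5876 0.2628 0.095 ] [0.5875 0.2667 0.095 ]
redNL [0.5168 0.0384 0.136 ] [0.523  0.0341 0.136 ]
redNR [0.6846 0.0144 0.136 ] [0.6834 0.0083 0.136 ]
redFL [ 0.4819 -0.1785  0.136 ] [ 0.4845 -0.1736  0.136 ]
redFR [ 0.6455 -0.2034  0.136 ] [ 0.647  -0.1982  0.136 ]
1505 [0.60808109 0.05299159 0.14684988] ((0.6049100756645203, 0.0547666996717453), (0.06282289326190948, 0.15074686706066132), 81.52008819580078)
1326 [0.60368217 0.05416183 0.14919511] ((0.6040545105934143, 0.056690748780965805), (0.06481076776981354, 0.14908398687839508), 80.68565368652344)
scene [ 0.88 -0.47  0.78]
side [ 0.46 -0.77  1.01]
```

Run:
```python
from h import *
for f in 'sc','si':
    p,d,c=load(f'pics/{f}.npz'); X,u,v=cloud(d,c); q=p.astype(int)[v,u]
    m=(q[:,2]>200)&(q[:,1]<140)&(q[:,0]<60)&(X[:,2]>.03)&(X[:,1]>.15)
    for n in range(3):
        pass
    m2=m&(X[:,2]>.13); print(f,X[m2].min(0).round(3),X[m2].max(0).round(3), m2.sum())
    m3=m&(X[:,2]>.085)&(X[:,2]<.13)&(abs(X[:,0]-.54)<.04)&(X[:,1]<.29); print(X[m3].mean(0).round(4), cv2.minAreaRect(X[m3][:,:2].astype(np.float32)))
def down(yaw): # tool y along filter y
    x=np.array([0,0,-1.]);y=np.array([-np.sin(yaw),np.cos(yaw),0]);return np.c_[x,y,np.cross(x,y)]
print(rel([.41,.40,.26],down(.24)),rel([.541,.251,.26],down(.24)))
```

```text
sc [-0.253  0.374  0.131] [0.507 0.635 0.188] 201
[0.5415 0.2467 0.1119] ((0.5409902334213257, 0.24719971418380737), (0.037281494587659836, 0.008608242496848106), 21.15617561340332)
si [0.471 0.25  0.132] [0.543 0.427 0.161] 93
[0.5394 0.2491 0.1154] ((0.5382306575775146, 0.25211235880851746), (0.04033364728093147, 0.016626589000225067), 21.57884407043457)
(array([-0.0774, -0.3537,  0.8049]), array([-4.526e-01, -3.000e-04,  8.000e-04])) (array([-0.077 , -0.6705,  1.5325]), array([-4.526e-01, -3.000e-04,  8.000e-04]))
```

```bash
python3 -m pendant '-.077 -.354 .805 -.48 0 0; -.077 -.354 .805 -.48 0 0; -.077 -.354 .805 -.48 0 0; -.077 -.354 .805 -.48 0 0; -.077 -.354 .805 -.48 0 0; -.077 -.354 .805 -.48 0 0' 0.2 30
python3 - <<'E'
from h import *
def down(yaw):
    x=np.array([0,0,-1.]);y=np.array([-np.sin(yaw),np.cos(yaw),0]);return np.c_[x,y,np.cross(x,y)]
print(rel([.541,.250,.26],down(.30)))
E
```

```text
time: 0.7
ee_pos: [0.4142, 0.3957, 0.2608]
eef_rot: [-0.099, 0.7, 0.098, 0.701]
ft_force: [0.2, 0.5, 0.7]
width: 0.054
(array([ 0.0047, -0.7001,  0.3266]), array([-0.0134,  0.0008,  0.0012]))
```

```bash
python3 -m pendant '0 -.70 .327 -.013 0 0; 0 -.70 .327 -.013 0 0; 0 -.70 .327 -.013 0 0; 0 -.70 .327 -.013 0 0; 0 -.70 .327 -.013 0 0; 0 -.70 .327 -.013 0 0;0 -.70 .327 -.013 0 0'
python3 - <<'E'
from h import *
p,d,c=shot('wrist','pics/w1.png'); print((-c[2].T@c[3]).round(3), r.read_state()['ee_pos'])
X,u,v=cloud(d,c); q=p.astype(int)[v,u]
m=(q[:,2]>180)&(q[:,1]<150)&(q[:,0]<80)&(abs(X[:,0]-.54)<.05)&(abs(X[:,1]-.25)<.05)
for lo,hi in((.122,.135),(.09,.135)):
    k=m&(X[:,2]>lo)&(X[:,2]<hi)
    if k.sum()>3: print(k.sum(),X[k].mean(0),cv2.minAreaRect(X[k][:,:2].astype(np.float32)),u[k].mean(),v[k].mean())
E
```

```text
time: 1.4
ee_pos: [0.5361, 0.2565, 0.2601]
eef_rot: [-0.106, 0.699, 0.107, 0.699]
ft_force: [0.3, 0.1, 0.2]
width: 0.052
[0.461 0.232 0.404] [0.53604837 0.25663106 0.2602791 ]
41 [0.5295535  0.25120813 0.12577755] ((0.5313493013381958, 0.2526742219924927), (0.032564397901296616, 0.0076294271275401115), 32.60154724121094) 315.0487804878049 213.3658536585366
97 [0.52439257 0.24820468 0.1175241 ] ((0.54154372215271, 0.25319966673851013), (0.05019712075591087, 0.008512306958436966), 21.56084442138672) 313.4329896907216 203.90721649484536
```

View pics/w1.png

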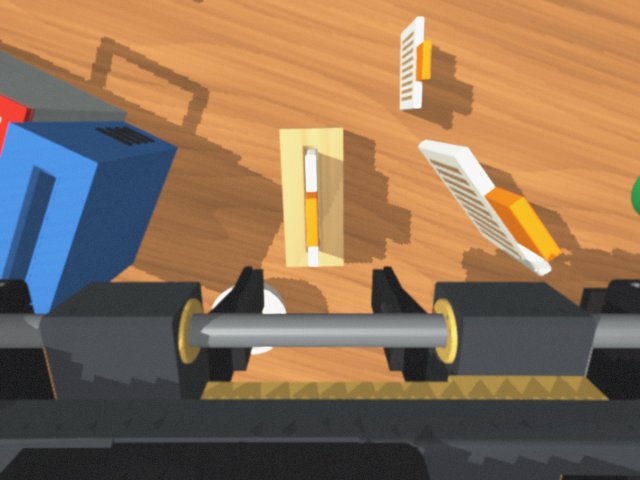

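The view shows the stand at (312,197). The filter lies nearly vertical in the image, with its slab ends at about (311,150) and (313,265) and the orange tab at (312,192–240).

Run:
```python
from h import *
p,d,c=load('pics/w1.npz')
hsv=cv2.cvtColor(p,cv2.COLOR_BGR2HSV)
roi=np.zeros(p.shape[:2],bool); roi[130:275,295:330]=1
w=(hsv[...,1]<50)&(hsv[...,2]>190)&roi
o=(hsv[...,1]>200)&(hsv[...,0]<20)&(hsv[...,2]>180)&roi
for n,m in(('w',w),('o',o)):
    v,u=np.nonzero(m); print(n,len(u),v.min(),v.max())
    for y in sorted(set(np.linspace(v.min()+1,v.max()-1,9).astype(int))): print(y,u[v==y].min(),u[v==y].max(),d[y,int(u[v==y].mean())].round(3),end=' | ')
    print()
for uv,z in(((311,152),.095),((313.5,264),.095),((313,239),.127),((281,129),.045),((286,266),.045),((342,129),.045),((343,265),.045)): print(uv,onz([uv],z,c)[0].round(4))
```

```text
w 677 149 266
150 308 315 0.349 | 164 305 316 0.305 | 178 306 316 0.311 | Traceback (most recent call last):
  File "<stdin>", line 9, in <module>
    return umr_minimum(a, axis, None, out, keepdims, initial, where)
ValueError: zero-size array to reduction operation minimum which has no identity
```

Run:
```python
from h import *
p,d,c=load('pics/w1.npz')
for uv,z in(((311,152),.095),((313.5,264),.095),((313,239),.127),((312,215),.127),((281,129),.045),((286,266),.045),((342,129),.045),((343,265),.045)): print(uv,onz([uv],z,c)[0].round(4))
cv2.imwrite('pics/c3.png',cv2.resize(p[125:275,270:355],None,fx=4,fy=4,interpolation=cv2.INTER_CUBIC))
```

```text
(311, 152) [0.4879 0.2347 0.095 ]
(313.5, 264) [0.5826 0.2659 0.095 ]
(313, 239) [0.5498 0.2557 0.127 ]
(312, 215) [0.5311 0.2492 0.127 ]
(281, 129) [0.4801 0.2018 0.045 ]
(286, 266) [0.613  0.2443 0.045 ]
(342, 129) [0.4631 0.2569 0.045 ]
(343, 265) [0.5942 0.3014 0.045 ]
```

View pics/c3.png

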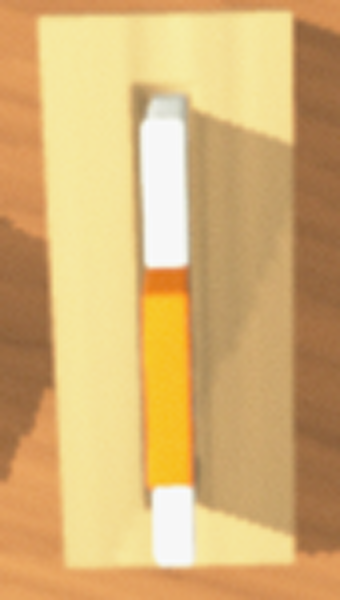

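The crop shows the tab's top face running from px (311.8,198.2) to (312.5,246.5), and the slab's top edge from (310.8,155) to (313.2,266.2).

Run:
```python
from h import *
p,d,c=load('pics/w1.npz')
A=onz([(311.75,198.2),(312.5,246.5)],.127,c);B=onz([(310.75,155),(313.25,266.2)],.095,c)
S=onz([(281,129),(286,266),(342,129),(343,265)],.045,c)
print(A.round(4),A.mean(0),B.mean(0),S.mean(0)); 
for q in(A,B,S[:2],S[2:]): e=q[1]-q[0]; print(np.hypot(*e[:2]),np.arctan2(e[1],e[0]))
def down(yaw):
    x=np.array([0,0,-1.]);y=np.array([-np.sin(yaw),np.cos(yaw),0]);return np.c_[x,y,np.cross(x,y)]
print(rel(np.r_[A.mean(0)[:2],.116],down(.32)))
```

```text
[[0.5184 0.2451 0.127 ]
 [0.5559 0.2572 0.127 ]] [0.53718168 0.25115562 0.127     ] [0.53753364 0.25073216 0.095     ] [0.53759204 0.25108548 0.045     ]
0.03940288686075239 0.3111745707581109
0.09945571770574968 0.3179709135379341
0.1395076562789037 0.3097806375466491
0.13842464771074026 0.32706222247252265
(array([ 0.5771, -0.0227, -0.0019]), array([-0.0113, -0.0004, -0.0005]))
```

```bash
python3 -m pendant '0 -.023 -.001 -.011 0 0; .2 -.023 -.001 -.011 0 0; .4 -.023 -.001 -.011 0 0; .5 -.023 -.001 -.011 0 0; .55 -.023 -.001 -.011 0 0;.577 -.023 -.001 -.011 0 0; .577 -.023 -.001 -.011 0 0;.577 -.023 -.001 -.011 0 0'
python3 -m pendant '0 0 0 0 0 0;0 0 0 0 0 0;0 0 0 0 0 0;0 0 0 0 0 0;0 0 0 0 0 0' -1 40
```

```text
time: 2.25
ee_pos: [0.5395, 0.2497, 0.1179]
eef_rot: [-0.111, 0.697, 0.112, 0.699]
ft_force: [-0.2, -0.3, 0.2]
width: 0.0522
time: 2.75
ee_pos: [0.5387, 0.2492, 0.1163]
eef_rot: [-0.112, 0.698, 0.112, 0.698]
ft_force: [0.8, 0.6, -0.6]
width: 0.0201
```

```bash
python3 -m pendant '0 0 0 0 0 0;0 0 0 0 0 0;0 0 0 0 0 0;0 0 0 0 0 0;0 0 0 0 0 0'
python3 -m pendant '-.05 0 0 0 0 0;-.1 0 0 0 0 0;-.2 0 0 0 0 0;-.35 0 0 0 0 0;-.5 0 0 0 0 0;-.65 0 0 0 0 0;-.65 0 0 0 0 0;-.65 0 0 0 0 0'
```

```text
time: 3.25
ee_pos: [0.5384, 0.2498, 0.1162]
eef_rot: [-0.112, 0.698, 0.112, 0.698]
ft_force: [-0.8, 4.7, -1.1]
width: 0.0087
time: 4.05
ee_pos: [0.5394, 0.2482, 0.2805]
eef_rot: [-0.111, 0.697, 0.111, 0.699]
ft_force: [-0.5, 0.1, -2.3]
width: 0.0086
```

```bash
cat >> h.py <<'E'
def down(yaw):
    x=np.array([0,0,-1.]);y=np.array([-np.sin(yaw),np.cos(yaw),0]);return np.c_[x,y,np.cross(x,y)]
E
python3 -c "
from h import *
print(rel([.585,.125,.30],down(-.15)))"
```

```text
(array([-0.0777, -0.5251,  0.0204]), array([ 3.105e-01,  1.800e-03, -1.000e-04]))
```

```bash
python3 -m pendant '-.078 0 0 .1 0 0;-.078 -.15 0.02 .2 0 0;-.078 -.3 .02 .31 0 0;-.078 -.45 .02 .31 0 0;-.078 -.525 .02 .31 0 0;-.078 -.525 .02 .31 0 0;-.078 -.525 .02 .31 0 0;-.078 -.525 .02 .31 0 0'
python3 - <<'E'
from h import *
p,d,c=shot('wrist','pics/w2.png')
E
```

```text
time: 4.85
ee_pos: [0.5838, 0.1272, 0.2976]
eef_rot: [0.052, 0.706, -0.052, 0.705]
ft_force: [0.2, 1.2, -1.6]
width: 0.0088
```

View pics/w2.png

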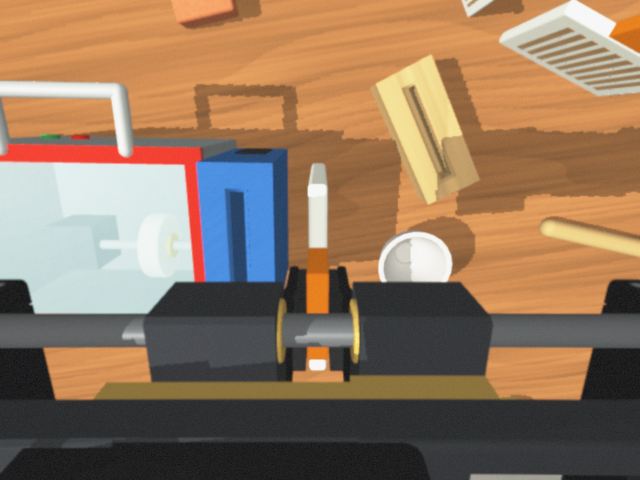

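The slot is at px (235,190–280) and the held filter at (317,165–370), both near vertical in the image. I'll enlarge this area.

Run:
```python
from h import *
p,d,c=load('pics/w2.npz')
cv2.imwrite('pics/c4.png',cv2.resize(p[135:285,185:340],None,fx=4,fy=4,interpolation=cv2.INTER_CUBIC))
```

```text
(no output)
```

View pics/c4.png

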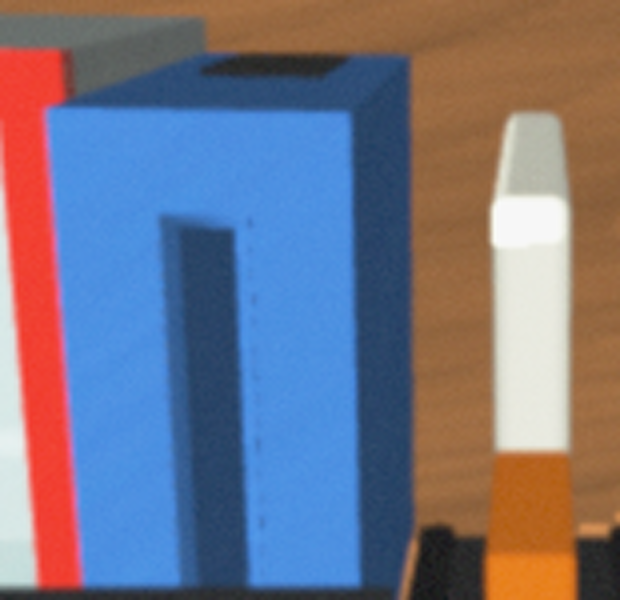

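Run:
```python
from h import *
p,d,c=load('pics/w2.npz')
def W(q,z): return onz(np.array(q)/4+[185,135],z,c)
def yaw(a,b): return np.arctan2(b[1]-a[1],b[0]-a[0])
NL,NR,BL,BR=W([(48,109),(352,111),(83,585),(360,585)],.15); SL,SR,TL,TR=W([(161,216),(250,218),(182,585),(263,585)],.15)
print('near edge',NL,NR,np.hypot(*(NL-NR)[:2]),'yaws',yaw(NL,BL),yaw(NR,BR),yaw(SL,TL),yaw(SR,TR),yaw(NR,NL)-np.pi/2)
y=-.15; ex=np.array([np.cos(y),np.sin(y),0]); 
for n,e in(('edge',(NL+NR)/2+.075*ex),('slot',(SL+SR)/2+.05425*ex)): print(n,e)
s=r.read_state(); zb=s['ee_pos'][2]-.106; print(s['ee_pos'])
F=W([(508,113),(558,113)],zb); print('filter bottom near',F, F.mean(0)+.05*ex)
G=W([(492,200),(572,200),(497,445),(568,445)],zb+.085); print('shoulder',G,(G[0]+G[1])/2+.05*ex,yaw(G[0],G[2]),yaw(G[1],G[3]))
x=R.from_quat(s['eef_rot']).as_matrix(); print(x.round(3))
```

```text
near edge [0.52454716 0.03858239 0.15      ] [0.53373014 0.09769472 0.15      ] 0.05982136256937907 yaws -0.16748404833183372 -0.16575664215575708 -0.16338935357698148 -0.16742819487531635 -3.295708667987921
edge [0.60329648 0.05693069 0.15      ]
slot [0.60381551 0.05660086 0.15      ]
[0.58383961 0.12730779 0.29778743]
filter bottom near [[0.534029   0.12938839 0.19178743]
 [0.53527675 0.13774143 0.19178743]] [0.58409143 0.126093   0.19178743]
shoulder [[0.53401478 0.12884222 0.27678743]
 [0.53535394 0.13781005 0.27678743]
 [0.56314893 0.12487202 0.27678743]
 [0.56439614 0.13323146 0.27678743]] [0.58412291 0.12585423 0.27678743] -0.13543900434992523 -0.15636585832068586
[[-0.001  0.145  0.989]
 [ 0.     0.989 -0.145]
 [-1.    -0.    -0.001]]
```

```bash
python3 -c "
from h import *
print(rel([.6032,.0572,.29],down(-.163)))"
```

```text
(array([ 0.031 , -0.2662,  0.1174]), array([ 0.0114, -0.0006,  0.    ]))
```

```bash
python3 -m pendant '0.01 -.13 .06 .011 0 0;.031 -.266 .117 .011 0 0;.031 -.266 .117 .011 0 0;.031 -.266 .117 .011 0 0;.031 -.266 .117 .011 0 0'
python3 - <<'E'
from h import *
print(rel([.6032,.0572,.25],down(-.163)))
p,d,c=shot('wrist','pics/w3.png')
cv2.imwrite('pics/c5.png',cv2.resize(p[135:300,220:390],None,fx=3.6,fy=3.6,interpolation=cv2.INTER_CUBIC))
E
```

```text
time: 5.4
ee_pos: [0.6033, 0.0577, 0.2904]
eef_rot: [0.058, 0.705, -0.057, 0.705]
ft_force: [-0.1, 0.7, -0.2]
width: 0.0083
(array([ 1.616e-01, -2.000e-03,  1.000e-04]), array([ 0.0006, -0.0003, -0.0004]))
```

View pics/c5.png

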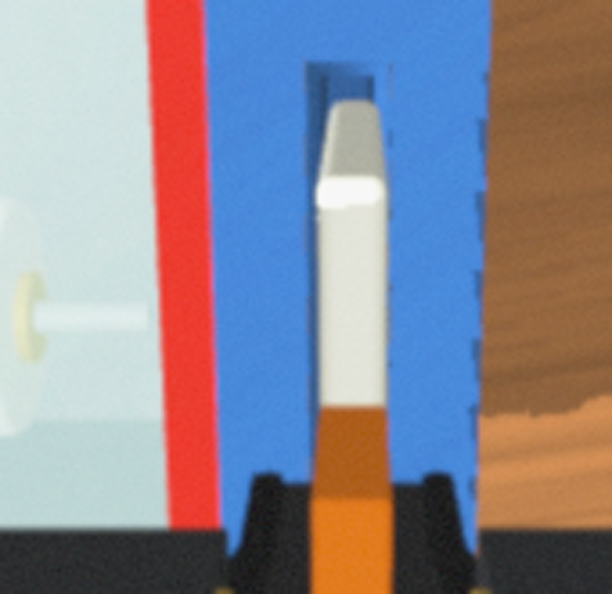

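The filter hangs over the slot: its bottom near end is at crop (354,100) and the slot mouth's near end at (348,65), outer edges 306–392. Next I'll work out the residual offset and descend.

Run:
```python
from h import *
p,d,c=load('pics/w3.npz')
W=lambda q,z: onz(np.array(q)/3.6+[220,135],z,c)
y=-.163; ex=np.array([np.cos(y),np.sin(y),0]);ey=np.array([-ex[1],ex[0],0])
S=W([(306,64),(392,64)],.15).mean(0)+.05425*ex; F=W([(331,100),(376,100)],.1844).mean(0)+.05*ex
E=W([(206,64),(491,64)],.15).mean(0)
print(S,F,'dx,dy',(S-F)@ex,(S-F)@ey, 'edges mid dy',(E-F)@ey)
```

```text
[0.60383485 0.05587509 0.15      ] [0.60337997 0.05684199 0.1844    ] dx,dy 0.0006057540453555213 -0.0008802639116194678 edges mid dy -0.0009857624823312796
```

```bash
python3 -m pendant '0 -.004 .002 0 0 0;.06 -.004 .002 0 0 0;.12 -.004 .002 0 0 0;.15 -.004 .002 0 0 0;.18 -.004 .002 0 0 0;.21 -.004 .002 0 0 0;.24 -.004 .002 0 0 0;.24 -.004 .002 0 0 0'
```

```text
time: 6.25
ee_pos: [0.6034, 0.055, 0.2293]
eef_rot: [0.058, 0.705, -0.058, 0.704]
ft_force: [-0.2, 0.7, -2.3]
width: 0.0089
```

```bash
python3 -m pendant '.04 0 0 0 0 0;.08 0 0 0 0 0;.12 0 0 0 0 0;.16 0 0 0 0 0;.19 0 0 0 0 0;.21 0 0 0 0 0;.22 0 0 0 0 0;.22 0 0 0 0 0'; python3 -m pendant '.01 0 0 0 0 0;.02 0 0 0 0 0;.02 0 0 0 0 0;.02 0 0 0 0 0'
```

```text
time: 7.05
ee_pos: [0.6037, 0.0552, 0.1752]
eef_rot: [0.058, 0.705, -0.058, 0.705]
ft_force: [1.3, 2.8, -3.6]
width: 0.0087
time: 7.45
ee_pos: [0.6041, 0.0552, 0.1712]
eef_rot: [0.058, 0.704, -0.058, 0.705]
ft_force: [-2.4, 2.6, 5.4]
width: 0.0085
```

```bash
python3 -m pendant '.008 0 0 0 0 0;.012 0 0 0 0 0;.012 0 0 0 0 0'
```

```text
time: 7.75
ee_pos: [0.6041, 0.0552, 0.1711]
eef_rot: [0.059, 0.704, -0.057, 0.705]
ft_force: [-14.2, 2.4, 28.1]
width: 0.0085
```

Firm floor contact came at the predicted height of 0.171. I'll release now and back off.

```bash
python3 -m pendant '-.015 0 0 0 0 0;-.015 0 0 0 0 0;-.015 0 0 0 0 0;-.015 0 0 0 0 0;-.015 0 0 0 0 0' 0 30
python3 -m pendant '-.1 0 0 0 0 0;-.2 0 0 0 0 0;-.3 0 0 0 0 0;-.4 0 0 0 0 0;-.5 0 0 0 0 0;-.5 0 -.1 0 0 0;-.5 0 -.2 0 0 0;-.5 0 -.2 0 0 0'
python3 - <<'E'
from h import *
p,d,c=shot('wrist','pics/w4.png')
E
```

```text
time: 8.25
ee_pos: [0.6037, 0.0546, 0.1707]
eef_rot: [0.058, 0.705, -0.058, 0.704]
ft_force: [0.6, -0.1, 1.1]
width: 0.0394
time: 9.05
ee_pos: [0.5528, 0.0637, 0.2967]
eef_rot: [0.058, 0.705, -0.057, 0.705]
ft_force: [0.3, -0.7, -0.1]
width: 0.0434
```

View pics/w4.png

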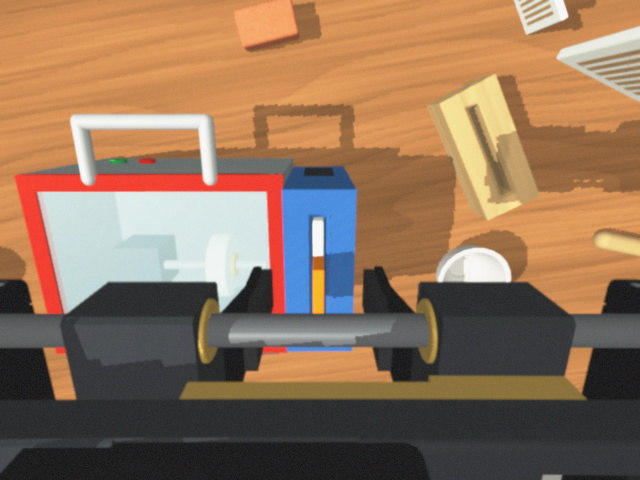

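The filter is home, with its shoulders flush in the blue top at (318,215–315). The bar runs (74,122)–(211,121).

```bash
cat >> h.py <<'E'
Y=-.163; HR=R.from_euler('z',Y).as_matrix(); HO=np.array([.6038,.0559,0])-.14*HR[:,1]
def bar(th): return HO+HR@np.array([.085-.212*np.cos(th)+.006*np.sin(th),0,.13+.212*np.sin(th)+.006*np.cos(th)])
def tool(th,s=1): # tool tilted th, y = s * towards hinge
    n=np.array([np.sin(th),0,np.cos(th)]);p=np.array([np.cos(th),0,-np.sin(th)])
    return HR@np.c_[-n,s*p,np.cross(-n,s*p)]
E
python3 - <<'E'
from h import *
p,d,c=load('pics/w4.npz')
for z in(.136,): B=onz([(74,122),(211,121)],z,c); print(B,B.mean(0),np.arctan2(*(B[1]-B[0])[:2][::-1])-np.pi/2)
print(proj([bar(0)],c),'model',bar(0),bar(.873)); print(r.read_state()['joint_positions'].round(2))
for s in(1,-1):
  for P,t in(([.50,-.07,.30],0),(bar(.873),.873)): print(s,rel(P,tool(t,s)))
E
```

```text
[[ 0.44630516 -0.11617055  0.136     ]
 [ 0.46320161 -0.0087251   0.136     ]] [ 0.45475339 -0.06244783  0.136     ] -0.15597868092019018
[[143.9942898  122.66304949]] model [ 0.45576432 -0.06163483  0.136     ] [ 0.53507992 -0.074679    0.2963023 ]
[-0.43  0.15  0.26  1.57 -0.04  1.42  1.25]
1 (array([-0.0142, -0.5615, -0.1257]), array([ 1.0469e+00, -2.0000e-04, -6.0000e-04]))
1 (array([ 0.0006, -0.5572,  0.0157]), array([ 0.974 ,  0.4542, -0.4551]))
-1 (array([-0.0142, -0.5615, -0.1257]), array([-1.0475e+00,  6.0000e-04, -2.0000e-04]))
-1 (array([ 0.0006, -0.5572,  0.0157]), array([-0.9741,  0.4551,  0.4542]))
```

```bash
python3 -m pendant '-.014 -.1 -.05 .1 0 0;-.014 -.2 -.12 .2 0 0;-.014 -.3 -.12 .3 0 0;-.014 -.4 -.12 .4 0 0;-.014 -.5 -.12 .5 0 0;-.014 -.56 -.12 .6 0 0;-.014 -.56 -.12 .7 0 0;-.014 -.56 -.12 .8 0 0' -.1
python3 -m pendant '0 0 0 .1 0 0;0 0 0 .2 0 0;0 0 0 .247 0 0;0 0 0 .247 0 0;0 0 0 .247 0 0'
python3 - <<'E'
from h import *
s=r.read_state();print(s['joint_positions'].round(2)); print(rel(bar(.873),tool(.873)))
E
```

```text
time: 9.9
ee_pos: [0.5024, -0.0712, 0.2996]
eef_rot: [0.448, 0.547, -0.448, 0.547]
ft_force: [-0.9, 0.2, -0.2]
width: 0.0392
time: 10.4
ee_pos: [0.5023, -0.0704, 0.2996]
eef_rot: [-0.539, -0.458, 0.539, -0.458]
ft_force: [-1.1, 0.5, -1.0]
width: 0.0391
[-0.34  0.03  0.4   1.69 -0.01  1.42 -0.1 ]
(array([ 0.013 ,  0.1321, -0.0043]), array([ 5.000e-04,  5.000e-04, -5.819e-01]))
```

Next is a free-air test of the end pose (50° tilt), well above the shut guard.

```bash
python3 -m pendant '.01 .05 0 0 0 -.1;.01 .1 0 0 0 -.2;.013 .13 0 0 0 -.3;.013 .13 0 0 0 -.4;.013 .13 0 0 0 -.5;.013 .13 0 0 0 -.58;.013 .13 0 0 0 -.58;.013 .13 0 0 0 -.58'
python3 - <<'E'
from h import *
s=r.read_state();print(s['joint_positions'].round(2)); print(rel(bar(.873),tool(.873)))
E
```

```text
time: 11.2
ee_pos: [0.5244, -0.0792, 0.312]
eef_rot: [-0.385, -0.592, 0.654, -0.27]
ft_force: [0.5, -4.0, -1.3]
width: 0.0392
[ 0.03  0.54  0.11  1.15 -0.09  2.05 -0.07]
(array([ 0.0299,  0.0673, -0.0258]), array([-0.0116, -0.0091, -0.1806]))
```

Run:
```python
from h import *
P=(bar(0)+[-.0005,0,.10]); print(rel(bar(.873),tool(.52)))
print(rel(P,tool(0)))
```

```text
(array([ 0.0299,  0.0673, -0.0258]), array([-0.013 , -0.0069,  0.0547]))
(array([ 0.4119, -0.0627, -0.0187]), array([-0.0145, -0.0034,  0.4013]))
```

```bash
python3 -m pendant '.03 .067 -.026 -.013 -.007 .055;.03 .067 -.026 -.013 -.007 .055;.03 .067 -.026 -.013 -.007 .055;.03 .067 -.026 -.013 -.007 .055'
python3 - <<'E'
from h import *
s=r.read_state();print(s['joint_positions'].round(2)); print(rel(bar(.873),tool(.52)))
P=(bar(0)+[-.0005,0,.10]); print(rel(P,tool(0)))
E
```

```text
time: 11.6
ee_pos: [0.5347, -0.0654, 0.2947]
eef_rot: [-0.4, -0.591, 0.631, -0.304]
ft_force: [0.2, 0.9, 0.7]
width: 0.0391
[ 0.03  0.51  0.06  1.2  -0.08  1.96 -0.06]
(array([-0.0096,  0.0023,  0.0365]), array([ 0.016 , -0.0057,  0.0044]))
(array([ 0.3615, -0.1562,  0.0361]), array([ 0.0142, -0.0097,  0.351 ]))
```

```bash
python3 -m pendant '.06 -.05 .036 .014 -.01 .1;.14 -.1 .036 .014 -.01 .2;.22 -.156 .036 .014 -.01 .3;.3 -.156 .036 .014 -.01 .35;.36 -.156 .036 .014 -.01 .351;.36 -.156 .036 .014 -.01 .351;.36 -.156 .036 .014 -.01 .351'
python3 - <<'E'
from h import *
print(rel(bar(0)-[0.0005,0,0],tool(0)))
E
```

```text
time: 12.3
ee_pos: [0.4562, -0.0616, 0.2366]
eef_rot: [0.539, 0.457, -0.539, 0.458]
ft_force: [0.3, -0.3, 1.2]
width: 0.0393
(array([ 4.023e-01, -4.100e-03,  4.000e-04]), array([ 0.0001,  0.0003, -0.0008]))
```

```bash
python3 -m pendant '.1 -.004 0 0 0 0;.2 -.004 0 0 0 0;.28 -.004 0 0 0 0;.34 -.004 0 0 0 0;.38 -.004 0 0 0 0;.40 -.004 0 0 0 0;.40 -.004 0 0 0 0;.40 -.004 0 0 0 0'
python3 -m pendant '0 0 0 0 0 0;0 0 0 0 0 0;0 0 0 0 0 0;0 0 0 0 0 0;0 0 0 0 0 0;0 0 0 0 0 0' -1 40
python3 - <<'E'
from h import *
s=r.read_state()
np.set_printoptions(suppress=True)
T0=R.from_matrix(tool(0)); P0=bar(0)
for t in (.1,.2,.3,.4,.5,.6,.7,.8,.873): 
    k=.52/.873*t; print(t,(T0.inv().apply(bar(t)-P0)/.25).round(3),((T0.inv()*R.from_matrix(tool(k))).as_rotvec()/1.5).round(3))
E
```

```text
time: 13.1
ee_pos: [0.4555, -0.0614, 0.1366]
eef_rot: [0.539, 0.457, -0.539, 0.458]
ft_force: [-0.2, -0.3, 0.8]
width: 0.0391
time: 13.7
ee_pos: [0.4552, -0.0614, 0.1361]
eef_rot: [0.539, 0.457, -0.539, 0.458]
ft_force: [1.9, -0.4, 0.2]
width: 0.0107
0.1 [-0.085  0.007  0.   ] [ 0.   -0.   -0.04]
0.2 [-0.168  0.022  0.   ] [ 0.     0.    -0.079]
0.3 [-0.25   0.045  0.   ] [ 0.    -0.    -0.119]
0.4 [-0.328  0.076  0.   ] [ 0.     0.    -0.159]
0.5 [-0.404  0.115  0.   ] [-0.     0.    -0.199]
0.6 [-0.475  0.162  0.   ] [-0.     0.    -0.238]
0.7 [-0.541  0.215  0.   ] [-0.     0.    -0.278]
0.8 [-0.601  0.274  0.   ] [ 0.    -0.    -0.318]
0.873 [-0.641  0.322  0.   ] [ 0.     0.    -0.347]
```

```bash
python3 -m pendant '-.04 .002 0 0 0 -.02;-.085 .007 0 0 0 -.04;-.127 .014 0 0 0 -.06;-.168 .022 0 0 0 -.079;-.21 .033 0 0 0 -.099;-.25 .045 0 0 0 -.119;-.25 .045 0 0 0 -.119;-.25 .045 0 0 0 -.119'
python3 - <<'E'
from h import *
s=r.read_state(); print(bar(.3),s['torque'],s['joint_positions'].round(2))
T0=R.from_matrix(tool(.52/.873*.3)); P0=bar(.3)
for t in (.35,.4,.45,.5,.55,.6,.65,.7,.75,.8,.873): 
    k=.52/.873*t; print(t,(T0.inv().apply(bar(t)-P0)/.25).round(3),((T0.inv()*R.from_matrix(tool(k))).as_rotvec()/1.5).round(3))
E
```

```text
time: 14.5
ee_pos: [0.4659, -0.0631, 0.1978]
eef_rot: [-0.496, -0.503, 0.577, -0.409]
ft_force: [2.2, 0.3, -3.7]
width: 0.0113
[ 0.46685709 -0.06345914  0.1983823 ] [-0.29927703 -0.67325942 -0.08209755] [ 0.02  0.15  0.04  1.78 -0.02  1.38 -0.1 ]
0.35 [-0.042  0.007 -0.   ] [ 0.    0.   -0.02]
0.4 [-0.083  0.017  0.   ] [-0.    0.   -0.04]
0.45 [-0.124  0.028 -0.   ] [ 0.    0.   -0.06]
0.5 [-0.164  0.042  0.   ] [-0.     0.    -0.079]
0.55 [-0.204  0.057  0.   ] [-0.     0.    -0.099]
0.6 [-0.242  0.075  0.   ] [-0.     0.    -0.119]
0.65 [-0.28   0.094  0.   ] [ 0.     0.    -0.139]
0.7 [-0.317  0.115 -0.   ] [ 0.     0.    -0.159]
0.75 [-0.352  0.139  0.   ] [ 0.     0.    -0.179]
0.8 [-0.387  0.163  0.   ] [ 0.     0.    -0.199]
0.873 [-0.435  0.203  0.   ] [ 0.     0.    -0.228]
```

```bash
python3 -m pendant '-.042 .007 0 0 0 -.02;-.083 .017 0 0 0 -.04;-.124 .028 0 0 0 -.06;-.164 .042 0 0 0 -.079;-.204 .057 0 0 0 -.099;-.242 .075 0 0 0 -.119;-.242 .075 0 0 0 -.119;-.242 .075 0 0 0 -.119'
python3 - <<'E'
from h import *
s=r.read_state(); print(bar(.6),s['torque'],s['joint_positions'].round(2))
T0=R.from_matrix(tool(.52/.873*.6)); P0=bar(.6)
for t in (.65,.7,.75,.8,.84,.873): 
    k=.52/.873*t; print(t,(T0.inv().apply(bar(t)-P0)/.25).round(3),((T0.inv()*R.from_matrix(tool(k))).as_rotvec()/1.5).round(3))
E
```

```text
time: 15.3
ee_pos: [0.494, -0.0677, 0.254]
eef_rot: [-0.449, -0.546, 0.612, -0.355]
ft_force: [-1.9, 0.3, -2.4]
width: 0.0109
[ 0.49564529 -0.06819362  0.25465622] [-0.15312281 -0.00523514  0.04811708] [ 0.02  0.31  0.06  1.51 -0.05  1.68 -0.08]
0.65 [-0.041  0.012  0.   ] [ 0.   -0.   -0.02]
0.7 [-0.08   0.027 -0.   ] [ 0.   -0.   -0.04]
0.75 [-0.12   0.043 -0.   ] [ 0.    0.   -0.06]
0.8 [-0.158  0.061 -0.   ] [ 0.    -0.    -0.079]
0.84 [-0.188  0.077  0.   ] [ 0.    -0.    -0.095]
0.873 [-0.212  0.091  0.   ] [ 0.    -0.    -0.108]
```

```bash
python3 -m pendant '-.041 .012 0 0 0 -.02;-.08 .027 0 0 0 -.04;-.12 .043 0 0 0 -.06;-.158 .061 0 0 0 -.079;-.188 .077 0 0 0 -.095;-.212 .091 0 0 0 -.108;-.212 .091 0 0 0 -.108;-.212 .091 0 0 0 -.108'
python3 - <<'E'
from h import *
a,d,c=shot('side'); 
cv2.imwrite('pics/f.png',cv2.resize(a[80:350,180:450],None,fx=2.2,fy=2.2))
s=r.read_state(); print(bar(.873),s['ee_pos'],s['ft_force'],s['torque'],s['joint_positions'].round(2))
h=HO+HR@np.array([.085,0,.13]); e=HR.T@(s['ee_pos']-h); print('angle',np.degrees(np.arctan2(e[2],-e[0])-np.arctan2(.006,.212)),np.hypot(e[0],e[2]))
E
```

```text
time: 16.1
ee_pos: [0.5333, -0.0741, 0.2963]
eef_rot: [-0.404, -0.58, 0.638, -0.305]
ft_force: [-4.6, 0.4, 2.4]
width: 0.0107
[ 0.53507992 -0.074679    0.2963023 ] [ 0.53331297 -0.07409618  0.29634043] [-3.40647401  0.25271974  0.75868225] [-0.04774914  0.45266231  0.01481571] [ 0.03  0.5   0.07  1.21 -0.07  1.95 -0.07]
angle 49.63833750916256 0.21326021772040252
```

View pics/f.png

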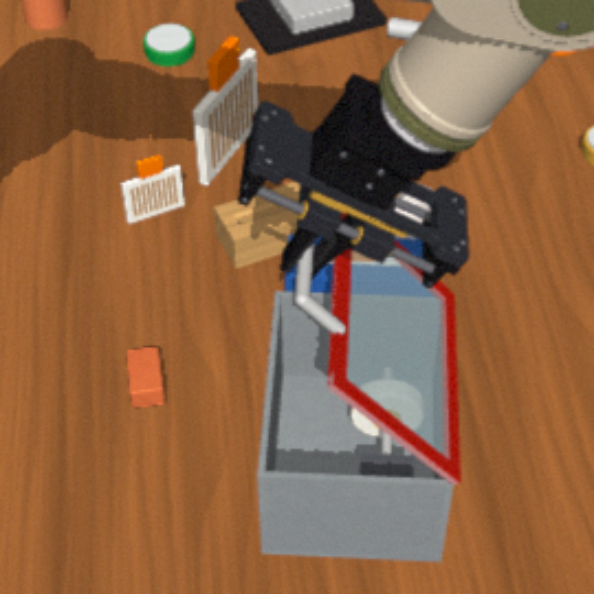

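The guard is open, with the bar held at crop (305,280); the hinge geometry gives 49.6°. I'll let it settle briefly and then hand in.

```bash
python3 -m pendant '0 0 0 0 0 0;0 0 0 0 0 0;0 0 0 0 0 0;0 0 0 0 0 0;0 0 0 0 0 0;0 0 0 0 0 0' && python3 -c "
from bench import close_job; print(close_job())"
```

```text
time: 16.75
ee_pos: [0.5338, -0.0741, 0.2967]
eef_rot: [-0.404, -0.58, 0.638, -0.305]
ft_force: [-4.9, 0.2, 4.2]
width: 0.0109
the job is handed in; nothing more can be done
None
```

The middle-sized filter is home in the blue housing and released. The guard was being held at about 50° open when I handed the job in at 16.75 s; no verdict was reported.

- **Filter:** it met the slot floor at the height I had predicted (tool height 0.171 m, 28 N push). The wrist picture afterwards showed its shoulders level with the housing top.
- **Guard:** from the measured tool position, the angle worked out at 49.6°. The arm was still and the force on the tool was under 7 N. The last picture showed the bar in the jaws and the guard up.
- **Tilt limit:** in a test in clear air, the arm could only tilt about 34° backwards, because joint 6 reached its limit. I therefore held the guard with the gripper tilted about 30°, letting the bar roll about 20° between the fingers. I estimate this leaves more than 10 mm between the gripper body and the guard, but I did not measure it.
- **Bystanders:** I did not go near the jar, mortar or polish block. The polish block looked unmoved in the last picture. I did not check the jar or mortar again at the end.

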